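# Sort the last packs into the part-filled delivery trays

### The job

Four finished packs are left on the packing bench: two jars, a tin and a carton. Put each one into the delivery tray that already holds its kind, standing flat on the tray's floor the right way up, with the carton's length running the same way as that of the carton already there. Set them down gently, do not drop them, and leave the packs already in the trays where they are.

Things in the scene. Friction and masses are not known exactly. Their poses are not given: they have to be found in the camera images.
- jar_a: small glass jar, amber with a white label and a red screw lid: 46 mm diameter, 58 mm high (lid 45 mm diameter, top 14 mm), about 110 g. Origin: centre of its underside, z up towards the lid; starts loose and upright on the bench, on the robot's side of the trays
- jar_b: the same as jar_a, a second one: small glass jar, amber with a white label and a red screw lid: 46 mm diameter, 58 mm high (lid 45 mm diameter, top 14 mm), about 110 g. Origin: centre of its underside, z up towards the lid; starts loose and upright on the bench, on the robot's side of the trays
- tin: flat round metal tin, silver with a blue ring on its lid: 65 mm diameter, 34 mm high, about 120 g. Origin: centre of its underside, z up towards the lid; starts loose and upright on the bench, on the robot's side of the trays
- carton: bright yellow card carton with a white and silver sleeve: 90 (its x) x 48 (its y) x 30 (z) mm, stiff and closed, about 90 g. Origin: centre of its underside, x along its length, z up; starts loose and upright on the bench, on the robot's side of the trays, turned at any angle up to 0.6 rad either way from the world x axis
- jar_tray: white open plastic tray that already holds one jar; fixed. Outside 160 (x) x 220 (y) x 50 mm, walls 4 mm, lip widening the top edge to 170 x 230; inside 152 x 212, floor 4 mm above the bench. Origin: centre of its underside; x along its short sides, y along its long ones, z up; yaw within 0.12 rad of the world axes. Free floor towards its +y end, room for two.
- tin_tray: white open plastic tray that already holds one tin; fixed. Outside 160 (x) x 220 (y) x 50 mm, walls 4 mm, lip widening the top edge to 170 x 230; inside 152 x 212, floor 4 mm above the bench. Origin: centre of its underside; x along its short sides, y along its long ones, z up; yaw within 0.12 rad of the world axes. Free floor towards its -y end.
- carton_tray: white open plastic tray that already holds one carton; fixed. Outside 160 (x) x 220 (y) x 50 mm, walls 4 mm, lip widening the top edge to 170 x 230; inside 152 x 212, floor 4 mm above the bench. Origin: centre of its underside; x along its short sides, y along its long ones, z up; yaw within 0.12 rad of the world axes. Free floor towards its -y end.
- tray_jar: small glass jar, amber with a white label and a red screw lid: 46 mm diameter, 58 mm high (lid 45 mm diameter, top 14 mm), about 110 g. Origin: centre of its underside, z up towards the lid; stands already in the jar_tray, near the tray's -y end (about 65 mm from the tray's centre along its y), and is to stay there
- tray_tin: flat round metal tin, silver with a blue ring on its lid: 65 mm diameter, 34 mm high, about 120 g. Origin: centre of its underside, z up towards the lid; stands already in the tin_tray, near the tray's +y end (about 62 mm from the tray's centre along its y), and is to stay there
- tray_carton: bright yellow card carton with a white and silver sleeve: 90 (its x) x 48 (its y) x 30 (z) mm, stiff and closed, about 90 g. Origin: centre of its underside, x along its length, z up; stands already in the carton_tray, near the tray's +y end (about 62 mm from the tray's centre along its y), and is to stay there, its length along the tray's x

How it is judged:
At the end, for the whole second after the job is handed in: Each loose pack is inside the tray of its kind, underside within 5 mm of the tray floor, upright within 0.12 rad, at rest; the carton's length within 0.3 rad of its tray's x axis, either way round; each pack that was in a tray is upright and within 20 mm of where it started (x of jar_a in the frame of jar_tray between -0.076 and 0.076 m and y of jar_a in the frame of jar_tray between -0.106 and 0.106 m and z of each of jar_a, jar_b in the frame of jar_tray below 0.009 m and angle between each of jar_a, jar_b, tin, carton, tray_jar, tray_tin, tray_carton's own z axis and vertical below 0.12 rad and linear speed of each of jar_a, jar_b, tin, carton below 0.02 m/s and x of jar_b in the frame of jar_tray between -0.076 and 0.076 m and y of jar_b in the frame of jar_tray between -0.106 and 0.106 m and x of tin in the frame of tin_tray between -0.076 and 0.076 m and y of tin in the frame of tin_tray between -0.106 and 0.106 m and z of tin in the frame of tin_tray below 0.009 m and x of carton in the frame of carton_tray between -0.076 and 0.076 m and y of carton in the frame of carton_tray between -0.106 and 0.106 m and z of carton in the frame of carton_tray below 0.009 m and angle between the x axis of carton and the x axis of carton_tray, either way round below 0.3 rad and distance of each of tray_jar, tray_tin, tray_carton from where it was at the start of the episode below 0.02 m); the robot touches nothing.
It fails at once if a pack already in a tray is pushed more than 20 mm from its place (distance of any of tray_jar, tray_tin, tray_carton from where it was at the start of the episode above 0.02 m).
It fails at once if a loose pack is dropped or thrown (moves faster than 0.7 m/s with no finger on it: a fall of about 25 mm) ((linear speed of jar_a above 0.7 m/s and contact force between the fingers and jar_a below 0.1 N) or (linear speed of jar_b above 0.7 m/s and contact force between the fingers and jar_b below 0.1 N) or (linear speed of tin above 0.7 m/s and contact force between the fingers and tin below 0.1 N) or (linear speed of carton above 0.7 m/s and contact force between the fingers and carton below 0.1 N)).
It also fails if it takes over 99 s, if anything falls off the work surface, if the arm or the gripper's body presses on something with over 40 N, if the wrist force passes 120 N, or if a joint passes its speed limit or range.

### The arm

A 6-joint arm with a two-finger parallel gripper is mounted at the origin on the work surface. World frame = base frame: x ahead of the robot, y to its left, z up, the work surface at z = 0. Lengths are in m, angles in rad, forces in N, time in s.
With the tool pointing down it reaches from about 0.35 to 0.85 m from the base axis. Payload 8.1 kg.
Tool frame: the origin (TCP) lies on the centre line of the jaws, within the pads' length; the fingertips stand bot.nose_length ahead of it and the grasp point (between the pads) is the TCP (bot.nose_length is the distance from the TCP to the fingertips, in m); z points along the fingers, y is the line along which they close (so a half turn about z gives the same grasp; the last joint's range is limited). The gripper opens to 93 mm and grips with 3 to 60 N. Pads are 15 mm wide; open, the fingers measure 128 mm over their backs; the gripper's body (75 mm by 188 mm) begins 65 mm behind the grasp point.
Start: joints at [-1.414, 0.13, 1.488, -0, 1.523, -0.085], TCP at [0.144, -0.583, 0.238] pointing down, gripper open.
Joint ranges: [-2.96, 2.96], [-0.89, 2.26], [0.02, 2.5], [-1.34, 4.48], [0, 2.73], [-2.66, 2.66]. Speed limits (rad/s): [2.39, 2.39, 2.79, 3.14, 3.14, 3.14].

### API

Orientations are given as a rotation vector (axis times angle).
In Python, from bench import monitor, vision, bot gives the robot as it stands.
- The arm moves only by the tool jog_arm, never from a script. Its argument "motion" is a list of rows, each a list of 7 numbers: the shift along the tool's x, y, z scaled (see below), then the turn, a rotation vector about the tool's x, y, z scaled (see below), then the opening, from -1 (shut) to 1 (fully open). A call has 1 to 5 rows; each row is the pose to reach, as a shift and turn from the pose commanded when the call began, along the tool's axes at that moment; what a row does not reach only later rows make up. The controller multiplies each number of a shift by 0.12 m and each number of a turn by 60 degrees. A row lasts 1/10 s, in which the tool goes at most 50 mm and 8.59 degrees, less where a joint would pass 70% of its speed; a pose out of reach is approached as far as the arm can. A call with a number of a shift or a turn outside -1 to 1 is refused whole. A call with a gripper value outside its range is refused whole. The fingers move at their own pace and stop on an object; "grip_force" is the grip in N (left out, the last holds). Time passes only in rows, so rows that repeat a pose let the fingers close. It gives the time, the measured TCP pose, the force, the opening and the grip force at its end, in the units of the state.
- monitor.get_state(): the state, without advancing time (a new reading comes with each control period).
- vision.capture(name): name is "scene" or "top" or "wrist"; returns (picture, depth): 420x560x3 uint8, red, green, blue; 420x560 float32, m along the optical axis (not along the pixel's ray), 0 where there is no reading.
- vision.get_calibration(name): a dict with "intrinsics" (3x3 intrinsics, pixels), "rvec" (rotation vector, rad) and "tvec" (3), from world to camera coordinates, as OpenCV has them; the wrist camera has in their place "tool_from_camera" (4x4, takes a point from camera to tool coordinates, whose origin is the TCP and whose axes are the flange's). Camera axes: x right, y down, z forward; pixel columns grow to the right and rows downward; lengths in m; the calibration is good to about 2 mm. A picture is of the moment at which its call begins: read the wrist's pose just before it. get_calibration takes no time and is no camera call.
- bot.finish_job(): hands the job in; it is judged then, once.
The state is a dict: "time_s": time; "qpos": joint angles; "dq": joint speeds; "joint_torque": joint torques, N m; "tool_pos": TCP position; "orientation": TCP orientation; "ft_force": force on the tool from outside, world axes, zero at the start; "torque": the same for the moment, N m; "gripper_width": finger opening in m; "grip_force": force on a finger pad.
Only numpy, scipy, OpenCV 4.12 (cv2) and the standard library are available. Lean on these libraries where they do the work, as an engineer would, in place of code of your own. Each camera call takes 0.05 s, during which the arm holds its last target. There are 200 camera calls.

## Working session

There is one attempt and no reset: what is moved stays moved. The work goes in short steps, Python scripts to look and compute and a tool call to move; the robot and the scene stay as the last step left them, time stands still between calls to the robot, and variables do not carry over. Pictures are saved under pics/ and viewed, at most 14 in all, crops included, and the job is handed in when it is done.

Besides the shell and the picture viewer there is one more tool, called after "Request:" by a JSON object that holds its "op" and its "data", one argument or row to a line. jog_arm: Moves the arm, as the interface text tells. Shifts and turns lie within -1 to 1; 1 stands for 0.12 m of shift or 60 degrees of turn. Its arguments: {"type":"object","properties":{"motion":{"type":"array","items":{"type":"array","items":{"type":"number"}}},"grip_force":{"type":"number"}},"required":["motion"]}

```bash
ls; mkdir -p pics
python3 - <<'E'
from bench import monitor, vision, bot
import cv2
print(monitor.get_state(), bot.nose_length)
for n in ["top","scene"]:
    p,d=vision.capture(n); cv2.imwrite(f"pics/{n}0.png",p[:,:,::-1]); 
    import numpy as np; np.save(f"pics/{n}0d.npy",d); np.save(f"pics/{n}0p.npy",p)
    print(n,vision.get_calibration(n))
print(vision.get_calibration("wrist"))
E
```

```text
pics
{'time_s': 0.0, 'qpos': array([-1.41437907e+00,  1.31148375e-01,  1.48924929e+00, -1.11560591e-05,
        1.52301388e+00, -8.54057957e-02]), 'dq': array([-0.00077563, -0.00066452,  0.0007601 , -0.00192711, -0.00234189,
        0.00126676]), 'joint_torque': array([ 1.38621301e-03, -5.59826517e+01, -4.91765356e+01,  7.67606869e-02,
        3.55522789e-02, -1.70837184e-04]), 'tool_pos': array([ 0.14361561, -0.58201432,  0.23661154]), 'orientation': array([-3.11685202e+00, -3.78711522e-01,  1.18845788e-04]), 'ft_force': array([-0.77059196, -0.24603022, -0.09863783]), 'torque': array([-0.02018   , -0.01590641, -0.00822492]), 'grip_force': 0.0, 'gripper_width': 0.0932020573484124} 0.019
top {'intrinsics': array([[433.74517389,   0.        , 280.26220562],
       [  0.        , 433.74517389, 215.58850534],
       [  0.        ,   0.        ,   1.        ]]), 'rvec': array([ 2.18450758, -2.15073802,  0.13027512]), 'tvec': array([-0.02758312,  0.53772833,  0.97385553])}
scene {'intrinsics': array([[468.27836605,   0.        , 281.59455736],
       [  0.        , 468.27836605, 209.08066563],
       [  0.        ,   0.        ,   1.        ]]), 'rvec': array([ 2.01209924,  1.38628168, -0.59239684]), 'tvec': array([-0.15990578, -0.30851756,  1.35583654])}
{'intrinsics': array([[322.08733554,   0.        , 278.9936218 ],
       [  0.        , 322.08733554, 207.31884501],
       [  0.        ,   0.        ,   1.        ]]), 'tool_from_camera': array([[ 4.55876270e-04, -9.69674397e-01, -2.44399992e-01,
         6.76422293e-02],
       [ 9.99999895e-01,  4.50606709e-04,  7.74731336e-05,
        -3.53560083e-04],
       [ 3.50045619e-05, -2.44400002e-01,  9.69674501e-01,
        -1.48254036e-01],
       [ 0.00000000e+00,  0.00000000e+00,  0.00000000e+00,
         1.00000000e+00]])}
```

View pics/top0.png

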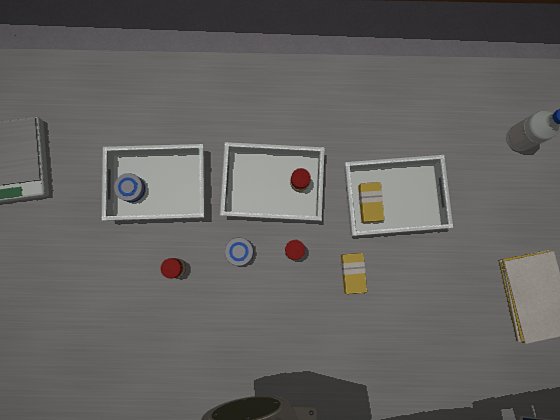

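View pics/scene0.png

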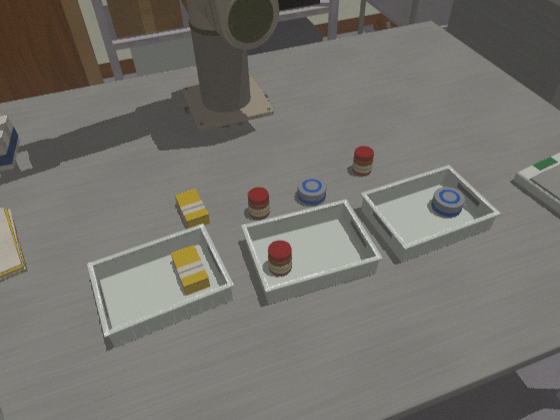

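The top view shows, left to right, the tin tray (154,182), jar tray (273,182) and carton tray (398,195). The loose packs are jars at (172,268) and (295,250), the tin at (239,252) and the carton at (354,273). The scene view confirms this layout. Next I'll measure positions from both views.

```bash
cat > h.py <<'E'
import numpy as np, cv2
from scipy.spatial.transform import Rotation as R
from bench import vision
def cloud(n,d):
    c=vision.get_calibration(n);K=c["intrinsics"];M=cv2.Rodrigues(c["rvec"])[0]
    v,u=np.mgrid[:d.shape[0],:d.shape[1]]
    P=np.stack([(u-K[0,2])/K[0,0]*d,(v-K[1,2])/K[1,1]*d,d],-1)
    return (P-c["tvec"])@M
def masks(p):
    h=cv2.cvtColor(p,cv2.COLOR_RGB2HSV);H,S,V=[h[...,i].astype(int) for i in range(3)]
    return dict(red=((H<6)|(H>174))&(S>180)&(V>60),blue=(H>100)&(H<125)&(S>110)&(V>60),yel=(H>18)&(H<30)&(S>170)&(V>80))
def blobs(m,mn=40):
    n,l,s,c=cv2.connectedComponentsWithStats(cv2.morphologyEx(m.astype(np.uint8),cv2.MORPH_CLOSE,np.ones((7,7))))
    return [(l==i) for i in range(1,n) if s[i,4]>=mn]
E
python3 - <<'E'
from h import *
np.set_printoptions(precision=4,suppress=True)
for n in ["top","scene"]:
    p=np.load(f"pics/{n}0p.npy");d=np.load(f"pics/{n}0d.npy");W=cloud(n,d)
    ok=(d>0)&(W[...,0]>.2)&(W[...,0]<.8)&(abs(W[...,1])<.5)
    bench=ok&(abs(W[...,2])<.015); print(n,"bench z",np.median(W[bench][:,2]))
    for k,m in masks(p).items():
        for b in blobs(m&ok):
            q=W[b&ok]; zt=np.percentile(q[:,2],90)
            t=q[q[:,2]>zt-.006]
            (c,s,a)=cv2.minAreaRect(t[:,:2].astype(np.float32)); v,u=np.nonzero(b)
            print(k,len(t),"px",u.mean().round(1),v.mean().round(1),"ztop",zt.round(4),"c",np.array(c),"s",np.array(s),a, )
    # trays rim
    r=ok&(W[...,2]>.04)&(W[...,2]<.056)&(p.min(2)>110)
    for b in blobs(r,200):
        q=W[b&r].astype(np.float32); print("tray",len(q),cv2.minAreaRect(q[:,:2]),np.median(q[:,2]))
    f=ok&(W[...,2]<.012)&(p.min(2)>140); 
    for b in blobs(f,400): q=W[b&f]; print("floor",q.mean(0))
E
```

```text
top bench z 0.0007420994037208807
red 269 px 300.1 177.8 ztop 0.0649 c [ 0.6221 -0.0623] s [0.0398 0.0408] 1.5462101697921753
red 289 px 294.6 249.5 ztop 0.0608 c [ 0.4594 -0.052 ] s [0.041  0.0412] 45.528106689453125
red 297 px 170.4 267.9 ztop 0.0611 c [0.4143 0.2225] s [0.0397 0.0428] 0.8435646891593933
blue 180 px 129.5 188.4 ztop 0.0413 c [0.5982 0.3306] s [0.0504 0.0415] 82.92884826660156
blue 147 px 238.1 251.0 ztop 0.0377 c [0.4547 0.076 ] s [0.041  0.0415] 1.6160602569580078Traceback (most recent call last):
  File "<stdin>", line 16, in <module>
cv2.error: OpenCV(4.12.0) /io/opencv/modules/imgproc/src/convhull.cpp:143: error: (-215:Assertion failed) total >= 0 && (depth == CV_32F || depth == CV_32S) in function 'convexHull'
```

```bash
cat > m.py <<'E'
from h import *
np.set_printoptions(precision=4,suppress=True)
def run(n,p,d):
    W=cloud(n,d); ok=np.isfinite(d)&(d>.1)&(W[...,0]>.2)&(W[...,0]<.8)&(abs(W[...,1])<.5)
    print(n,"bench z",np.median(W[ok&(abs(W[...,2])<.015)][:,2]))
    for k,m in masks(p).items():
        for b in blobs(m&ok):
            q=W[b&ok]; zt=np.percentile(q[:,2],85); t=q[abs(q[:,2]-zt)<.006]
            if len(t)<20: print("skip",k,len(q),zt); continue
            c,s,a=cv2.minAreaRect(np.ascontiguousarray(t[:,:2],np.float32)); v,u=np.nonzero(b)
            print(k,len(t),"px %.1f %.1f"%(u.mean(),v.mean()),"ztop %.4f"%zt,np.array(c),np.array(s),"%.1f"%a)
    r=ok&(W[...,2]>.04)&(W[...,2]<.060)&(p.min(2)>110)
    for b in blobs(r,200):
        q=W[b&r]; print("tray",len(q),cv2.minAreaRect(np.ascontiguousarray(q[:,:2],np.float32)),np.median(q[:,2]))
    f=ok&(W[...,2]<.015)&(p.min(2)>130)
    for b in blobs(f,400): print("floor",W[b&f].mean(0))
if __name__=="__main__":
    for n in ["top","scene"]: run(n,np.load(f"pics/{n}0p.npy"),np.load(f"pics/{n}0d.npy"))
E
python3 m.py
```

```text
top bench z 0.0007420994037208807
red 270 px 300.1 177.8 ztop 0.0645 [ 0.6221 -0.0623] [0.0398 0.0408] 1.5
red 291 px 294.6 249.5 ztop 0.0604 [ 0.4594 -0.052 ] [0.041  0.0412] 45.5
red 298 px 170.4 267.9 ztop 0.0605 [0.4143 0.2225] [0.0397 0.0428] 0.8
blue 181 px 129.5 188.4 ztop 0.0411 [0.5982 0.3306] [0.0504 0.0415] 82.9
blue 151 px 238.1 251.0 ztop 0.0370 [0.4547 0.076 ] [0.041  0.0415] 1.6
tray 1340 ((0.6163038015365601, 0.00014563649892807007), (0.2300967276096344, 0.17110663652420044), 87.83367156982422) 0.05033878175517631
tray 1317 ((0.6102403402328491, 0.2734152674674988), (0.17100921273231506, 0.2317611128091812), 2.7367782592773438) 0.050717847641040516
tray 1363 ((0.58945631980896, -0.2890109419822693), (0.17030540108680725, 0.23176099359989166), 5.326171398162842) 0.05004994833066362
tray 93 ((0.6011062264442444, 0.3335334360599518), (0.05510266497731209, 0.05698159337043762), 11.56134033203125) 0.041098130086765806
floor [0.6154 0.0023 0.0045]
floor [0.6118 0.2603 0.0046]
floor [ 0.5912 -0.3066  0.0041]
scene bench z 0.0007160509673145221
blue 110 px 311.4 185.4 ztop 0.
[... 488 characters left out ...]
x 194.0 277.8 ztop 0.0356 [ 0.6084 -0.2294] [0.0204 0.0461] 5.6
tray 1234 ((0.609419584274292, 0.2726377844810486), (0.17241740226745605, 0.23451659083366394), 2.4687325954437256) 0.050476999172423584
tray 42 ((0.5996096730232239, 0.33151423931121826), (0.052415866404771805, 0.0566009022295475), 50.13450622558594) 0.04054419106983882
tray 1522 ((0.6154812574386597, -0.0008204951882362366), (0.2315908968448639, 0.1731576919555664), 87.79389190673828) 0.05030556494005346
tray 1822 ((0.5880066156387329, -0.29005250334739685), (0.17491337656974792, 0.23011940717697144), 5.41514253616333) 0.05023985482953776
floor [0.5974 0.265  0.0045]
floor [0.6016 0.0105 0.0044]
floor [ 0.5776 -0.3185  0.0043]
```

Run:
```python
from h import *
for n in ["top","scene"]:
    d=np.load(f"pics/{n}0d.npy");W=cloud(n,d)
    for nm,(x0,x1,y0,y1) in dict(carton=(.33,.48,-.27,-.13),tcarton=(.50,.655,-.28,-.18),tin=(.41,.51,.03,.12)).items():
        X,Y,Z=[W[...,i] for i in range(3)]
        b=(d>.1)&(X>x0)&(X<x1)&(Y>y0)&(Y<y1)&(abs(Z-(.036 if nm!="carton" else .032))<.006)
        b=max(blobs(b),key=lambda q:q.sum())&b
        print(n,nm,b.sum(),cv2.minAreaRect(np.ascontiguousarray(W[b][:,:2],np.float32)),W[b].mean(0))
```

```text
top carton 843 ((0.40910661220550537, -0.1908852905035019), (0.09039493650197983, 0.04919767752289772), 5.031938076019287) [ 0.4090208  -0.19058351  0.03024957]
top tcarton 801 ((0.5745012760162354, -0.2312401533126831), (0.09077827632427216, 0.04943517595529556), 4.668756008148193) [ 0.57406607 -0.23092137  0.0343135 ]
top tin 622 ((0.45379430055618286, 0.0748865157365799), (0.061639513820409775, 0.061797112226486206), 1.3773877620697021) [0.45424847 0.07465706 0.03480951]
scene carton 675 ((0.4077804684638977, -0.19207707047462463), (0.09602692723274231, 0.048700008541345596), 5.284815311431885) [ 0.41189655 -0.19231876  0.03031693]
scene tcarton 1215 ((0.564266562461853, -0.22996357083320618), (0.12108279764652252, 0.08861679583787918), 5.299826622009277) [ 0.56630055 -0.23080567  0.03476186]
scene tin 470 ((0.4537888467311859, 0.07229821383953094), (0.062490057200193405, 0.06560736149549484), 65.96076202392578) [0.45708703 0.07203245 0.0345997 ]
```

```bash
cat > g.py <<'E'
import sys,numpy as np
from scipy.spatial.transform import Rotation as R
from bench import monitor
# usage: g.py x,y,z [x,y,z ...]: legs in scaled tool units (from the measured pose, vertical tool at current yaw)
np.set_printoptions(precision=3,suppress=True)
s=monitor.get_state(); r=R.from_rotvec(s["orientation"]); M=r.as_matrix()
print("t",s["time_s"],"pos",s["tool_pos"],"yaw",np.degrees(np.arctan2(M[1,0],M[0,0])).round(2),"zax",M[:,2],"F",s["ft_force"],"w",s["gripper_width"],"gf",s["grip_force"])
p=s["tool_pos"]
for a in sys.argv[1:]:
    t=np.array(eval(a)); u=M.T@(t-p)/.12; n=int(np.ceil(abs(u).max())); print(a,u,"x",n,u/max(n,1)); p=t
E
python3 g.py .23,-.46,.22
```

```text
t 0.1 pos [ 0.144 -0.582  0.237] yaw 13.85 zax [-0.     0.002 -1.   ] F [0.041 0.92  0.545] w 0.09306905947218651 gf 0.0
.23,-.46,.22 [ 0.943 -0.815  0.141] x 1 [ 0.943 -0.815  0.141]
```

Request:
{"op": "jog_arm", "data": {
  "motion": [
    [0.94,-0.81,0.14,0,0,0.145,1],
    [0.94,-0.81,0.14,0,0,0.145,1],
    [0.94,-0.81,0.14,0,0,0.145,1],
    [0.94,-0.81,0.14,0,0,0.145,1],
    [0.94,-0.81,0.14,0,0,0.145,1]
  ]
}}

```text
time_s: 0.6
tool_pos: [0.2305, -0.4603, 0.2205]
orientation: [-3.138, -0.145, 0.001]
ft_force: [-0.1, 0.2, 0.6]
gripper_width: 0.093
grip_force: 0.0
```

```bash
python3 g.py .409,-.191,.13 .409,-.191,.024
```

```text
t 0.6 pos [ 0.23  -0.46   0.221] yaw 5.28 zax [-0.  0. -1.] F [-0.083  0.173  0.563] w 0.09301273815260404 gf 0.0
.409,-.191,.13 [ 1.689 -2.098  0.754] x 3 [ 0.563 -0.699  0.251]
.409,-.191,.024 [0.    0.    0.883] x 1 [0.    0.    0.883]
```

Request:
{"op": "jog_arm", "data": {
  "motion": [
    [0.56,-0.7,0.2,0,0,0,1],
    [0.56,-0.7,0.2,0,0,0,1],
    [0.56,-0.7,0.2,0,0,0,1]
  ]
}}

```text
time_s: 0.9
tool_pos: [0.2901, -0.3691, 0.1956]
orientation: [-3.136, -0.143, 0.0]
ft_force: [-0.3, -0.6, -0.1]
gripper_width: 0.0929
grip_force: 0.0
```

Request:
{"op": "jog_arm", "data": {
  "motion": [
    [0.56,-0.7,0.2,0,0,0,1],
    [0.56,-0.7,0.2,0,0,0,1],
    [0.56,-0.7,0.2,0,0,0,1]
  ]
}}

```text
time_s: 1.2
tool_pos: [0.3497, -0.2797, 0.1719]
orientation: [-3.137, -0.144, 0.001]
ft_force: [-0.8, 0.0, -0.1]
gripper_width: 0.0931
grip_force: 0.0
```

Request:
{"op": "jog_arm", "data": {
  "motion": [
    [0.56,-0.7,0.2,0,0,0,1],
    [0.56,-0.7,0.2,0,0,0,1],
    [0.56,-0.7,0.2,0,0,0,1],
    [0.56,-0.7,0.2,0,0,0,1]
  ]
}}

```text
time_s: 1.6
tool_pos: [0.4085, -0.1923, 0.1488]
orientation: [3.138, 0.145, -0.001]
ft_force: [-1.4, -0.4, 0.4]
gripper_width: 0.0932
grip_force: 0.0
```

```bash
cat > w.py <<'E'
import sys,cv2,numpy as np
from bench import vision,monitor
from scipy.spatial.transform import Rotation as R
s=monitor.get_state();p,d=vision.capture("wrist");c=vision.get_calibration("wrist");K=c["intrinsics"]
cv2.imwrite(f"pics/{sys.argv[1]}.png",p[:,:,::-1])
v,u=np.mgrid[:420,:560];P=np.stack([(u-K[0,2])/K[0,0]*d,(v-K[1,2])/K[1,1]*d,d],-1)
T=c["tool_from_camera"];W=(P@T[:3,:3].T+T[:3,3])@R.from_rotvec(s["orientation"]).as_matrix().T+s["tool_pos"]
np.save("pics/W.npy",W)
if len(sys.argv)>2:
    x,y,z,r=eval(sys.argv[2]); b=(d>.02)&(abs(W[...,2]-z)<.006)&(np.hypot(W[...,0]-x,W[...,1]-y)<r)
    print(b.sum(),cv2.minAreaRect(np.ascontiguousarray(W[b][:,:2],np.float32)),"z",np.median(W[b][:,2]))
E
python3 w.py w1 .409,-.191,.03,.07; python3 g.py .409,-.191,.024
```

```text
5796 ((0.4078865647315979, -0.1912548989057541), (0.09024342894554138, 0.0489296093583107), 5.399571895599365) z 0.03124128151944173
t 1.65 pos [ 0.408 -0.193  0.149] yaw 5.21 zax [-0.    -0.001 -1.   ] F [-0.455 -0.938  0.354] w 0.09270672395283312 gf 0.0
.409,-.191,.024 [ 0.01  -0.02   1.043] x 2 [ 0.005 -0.01   0.522]
```

View pics/w1.png

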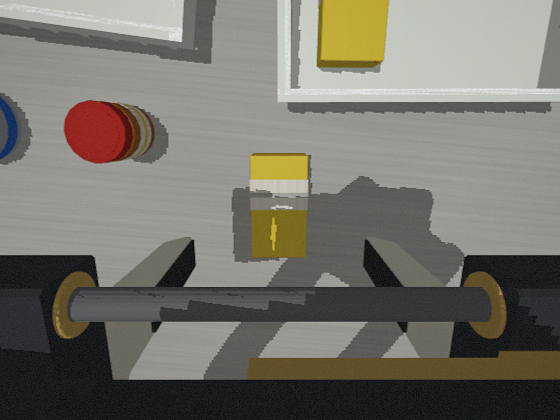

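The wrist view shows the carton between the open fingers, spanning (250-308, 153-258) and aligned with the jaws. The wrist measurement agrees with the top camera, so I'll descend and grip.

Request:
{"op": "jog_arm", "data": {
  "motion": [
    [0,-0.01,0.4,0,0,0,1],
    [0,-0.01,0.8,0,0,0,1],
    [0,-0.01,0.9,0,0,0,1],
    [0,-0.01,1.0,0,0,0,1],
    [0,-0.01,1.0,0,0,0,1]
  ]
}}

```text
time_s: 2.15
tool_pos: [0.4077, -0.1919, 0.029]
orientation: [-3.138, -0.139, 0.001]
ft_force: [0.7, 0.4, 0.2]
gripper_width: 0.093
grip_force: 0.0
```

Request:
{"op": "jog_arm", "data": {
  "motion": [
    [0,0,0.03,0,0,0,-1],
    [0,0,0.03,0,0,0,-1],
    [0,0,0.03,0,0,0,-1],
    [0,0,0.03,0,0,0,-1],
    [0,0,0.03,0,0,0,-1]
  ],
  "grip_force": 15
}}

```text
time_s: 2.65
tool_pos: [0.4084, -0.191, 0.0257]
orientation: [3.138, 0.142, 0.001]
ft_force: [0.2, 0.4, 0.6]
gripper_width: 0.0575
grip_force: 0.0
```

Request:
{"op": "jog_arm", "data": {
  "motion": [
    [0,0,0,0,0,0,-1],
    [0,0,0,0,0,0,-1],
    [0,0,0,0,0,0,-1],
    [0,0,0,0,0,0,-1]
  ]
}}

```text
time_s: 3.05
tool_pos: [0.4081, -0.1909, 0.0255]
orientation: [3.138, 0.141, 0.0]
ft_force: [-1.0, 1.0, 3.7]
gripper_width: 0.0479
grip_force: 15.0
```

```bash
python3 g.py .408,-.191,.12 .594,-.339,.12 .594,-.339,.0295
```

```text
t 3.05 pos [ 0.408 -0.191  0.025] yaw 5.16 zax [ 0. -0. -1.] F [-0.989  1.049  3.682] w 0.04793419124621772 gf 15.00050202012062
.408,-.191,.12 [-0.001  0.001 -0.788] x 1 [-0.001  0.001 -0.788]
.594,-.339,.12 [1.433 1.368 0.001] x 2 [0.716 0.684 0.   ]
.594,-.339,.0295 [-0.    -0.     0.754] x 1 [-0.    -0.     0.754]
```

Request:
{"op": "jog_arm", "data": {
  "motion": [
    [0,0,-0.2,0,0,0,-1],
    [0,0,-0.5,0,0,0,-1],
    [0,0,-0.8,0,0,0,-1],
    [0,0,-0.8,0,0,0,-1]
  ]
}}

```text
time_s: 3.45
tool_pos: [0.4109, -0.1926, 0.1265]
orientation: [3.134, 0.141, 0.011]
ft_force: [0.4, 0.3, 0.3]
gripper_width: 0.0482
grip_force: 15.0
```

Request:
{"op": "jog_arm", "data": {
  "motion": [
    [0.3,0.3,0,0,0,0,-1],
    [0.6,0.6,0,0,0,0,-1],
    [0.72,0.68,0,0,0,0,-1],
    [0.72,0.68,0,0,0,0,-1]
  ]
}}

```text
time_s: 3.85
tool_pos: [0.5023, -0.2653, 0.1197]
orientation: [-3.138, -0.14, 0.001]
ft_force: [-0.0, 0.1, -0.6]
gripper_width: 0.048
grip_force: 15.0
```

Request:
{"op": "jog_arm", "data": {
  "motion": [
    [0.3,0.3,0,0,0,0,-1],
    [0.6,0.6,0,0,0,0,-1],
    [0.72,0.68,0,0,0,0,-1],
    [0.72,0.68,0,0,0,0,-1],
    [0.72,0.68,0,0,0,0,-1]
  ]
}}

```text
time_s: 4.35
tool_pos: [0.5936, -0.3369, 0.12]
orientation: [-3.137, -0.142, 0.003]
ft_force: [0.8, 0.8, -0.7]
gripper_width: 0.0477
grip_force: 15.0
```

```bash
python3 w.py w2; python3 g.py .594,-.339,.0295
```

```text
t 4.4 pos [ 0.593 -0.337  0.12 ] yaw 5.17 zax [-0.002  0.001 -1.   ] F [ 0.64   0.504 -1.829] w 0.04819535242391558 gf 14.99994233250618
.594,-.339,.0295 [0.005 0.02  0.757] x 1 [0.005 0.02  0.757]
```

View pics/w2.png

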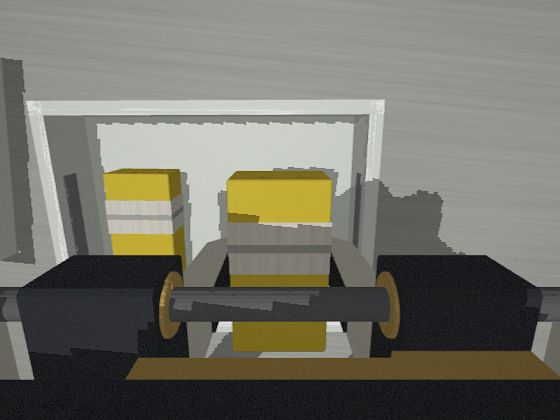

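The carton is held level at (279,260), over the free half of the tray. The carton already there is at (145,220).

Request:
{"op": "jog_arm", "data": {
  "motion": [
    [0,0.01,0.25,0,0,0,-1],
    [0,0.01,0.5,0,0,0,-1],
    [0,0.01,0.65,0,0,0,-1],
    [0,0.01,0.7,0,0,0,-1],
    [0,0.01,0.7,0,0,0,-1]
  ]
}}

```text
time_s: 4.9
tool_pos: [0.594, -0.3384, 0.0366]
orientation: [-3.137, -0.141, 0.002]
ft_force: [1.0, -0.3, -1.1]
gripper_width: 0.048
grip_force: 15.0
```

Request:
{"op": "jog_arm", "data": {
  "motion": [
    [0,0,0.01,0,0,0,-1],
    [0,0,0.02,0,0,0,-1],
    [0,0,0.03,0,0,0,-1],
    [0,0,0.04,0,0,0,-1],
    [0,0,0.04,0,0,0,-1]
  ]
}}

```text
time_s: 5.4
tool_pos: [0.5949, -0.3391, 0.0325]
orientation: [3.138, 0.141, 0.0]
ft_force: [0.0, -0.3, -1.6]
gripper_width: 0.0483
grip_force: 15.0
```

Request:
{"op": "jog_arm", "data": {
  "motion": [
    [0,0,0.01,0,0,0,-1],
    [0,0,0.02,0,0,0,-1],
    [0,0,0.02,0,0,0,-1],
    [0,0,0.02,0,0,0,-1]
  ]
}}

```text
time_s: 5.8
tool_pos: [0.5948, -0.3391, 0.0299]
orientation: [-3.138, -0.141, 0.0]
ft_force: [0.5, -0.2, -1.5]
gripper_width: 0.0479
grip_force: 15.0
```

```bash
python3 g.py .594,-.339,.0295
```

```text
t 5.8 pos [ 0.595 -0.339  0.03 ] yaw 5.15 zax [-0.  0. -1.] F [ 0.54  -0.164 -1.493] w 0.04791834805368215 gf 15.000013411045074
.594,-.339,.0295 [-0.006 -0.001  0.004] x 1 [-0.006 -0.001  0.004]
```

Request:
{"op": "jog_arm", "data": {
  "motion": [
    [0,0,0.007,0,0,0,-1],
    [0,0,0.007,0,0,0,-1],
    [0,0,0.013,0,0,0,-1],
    [0,0,0.013,0,0,0,-1]
  ]
}}

```text
time_s: 6.2
tool_pos: [0.5951, -0.3392, 0.0295]
orientation: [3.138, 0.141, 0.001]
ft_force: [-3.7, 1.5, 5.8]
gripper_width: 0.0478
grip_force: 15.0
```

Contact: the force has risen to 5.8 N. I'll open part way and lift.

Request:
{"op": "jog_arm", "data": {
  "motion": [
    [0,0,-0.004,0,0,0,0.3],
    [0,0,-0.004,0,0,0,0.3],
    [0,0,-0.004,0,0,0,0.3],
    [0,0,-0.004,0,0,0,0.3]
  ]
}}

```text
time_s: 6.6
tool_pos: [0.5948, -0.3391, 0.0287]
orientation: [-3.138, -0.141, 0.0]
ft_force: [-0.4, -0.4, -0.3]
gripper_width: 0.0602
grip_force: 0.0
```

Request:
{"op": "jog_arm", "data": {
  "motion": [
    [0,0,-0.1,0,0,0,0.3],
    [0,0,-0.4,0,0,0,0.3],
    [0,0,-0.8,0,0,0,0.3],
    [0,0,-1,0,0,0,1],
    [0,0,-1,0,0,0,1]
  ]
}}

```text
time_s: 7.1
tool_pos: [0.5978, -0.3411, 0.1567]
orientation: [3.132, 0.141, 0.013]
ft_force: [0.2, -0.5, 0.3]
gripper_width: 0.0717
grip_force: 0.0
```

```bash
python3 w.py w3 .594,-.339,.034,.07; python3 g.py .4595,-.052,.15 .4595,-.052,.031
```

```text
5842 ((0.5960466861724854, -0.3544255495071411), (0.09042111784219742, 0.08087656646966934), 5.420103549957275) z 0.03523060130285206
t 7.15 pos [ 0.597 -0.34   0.153] yaw 5.15 zax [ 0.005 -0.004 -1.   ] F [ 0.715 -0.693 -0.605] w 0.0755637972181284 gf 0.0
.4595,-.052,.15 [-0.922 -2.495  0.013] x 3 [-0.307 -0.832  0.004]
.4595,-.052,.031 [-0.005 -0.004  0.992] x 1 [-0.005 -0.004  0.992]
```

Request:
{"op": "jog_arm", "data": {
  "motion": [
    [-0.3,-0.83,0,0,0,0,1],
    [-0.3,-0.83,0,0,0,0,1],
    [-0.3,-0.83,0,0,0,0,1]
  ]
}}

```text
time_s: 7.45
tool_pos: [0.5457, -0.2375, 0.1447]
orientation: [-3.132, -0.145, 0.012]
ft_force: [-0.0, -0.5, -1.1]
gripper_width: 0.0925
grip_force: 0.0
```

Request:
{"op": "jog_arm", "data": {
  "motion": [
    [-0.3,-0.83,0,0,0,0,1],
    [-0.3,-0.83,0,0,0,0,1],
    [-0.3,-0.83,0,0,0,0,1]
  ]
}}

```text
time_s: 7.75
tool_pos: [0.5018, -0.1427, 0.1464]
orientation: [-3.135, -0.145, 0.008]
ft_force: [0.3, -0.5, -0.3]
gripper_width: 0.0929
grip_force: 0.0
```

Request:
{"op": "jog_arm", "data": {
  "motion": [
    [-0.3,-0.83,0,0,0,0,1],
    [-0.3,-0.83,0,0,0,0,1],
    [-0.3,-0.83,0,0,0,0,1],
    [-0.3,-0.83,0,0,0,0,1],
    [-0.3,-0.83,0,0,0,0,1]
  ]
}}

```text
time_s: 8.25
tool_pos: [0.461, -0.052, 0.1491]
orientation: [3.138, 0.141, 0.001]
ft_force: [0.0, -1.3, -0.3]
gripper_width: 0.0928
grip_force: 0.0
```

```bash
python3 w.py w4 .4595,-.052,.058,.035; python3 g.py .4595,-.052,.031
```

```text
2545 ((0.45956769585609436, -0.05314721167087555), (0.04426855966448784, 0.04388260841369629), 51.8941764831543) z 0.05934592073435392
t 8.3 pos [ 0.461 -0.052  0.149] yaw 5.11 zax [ 0.    -0.001 -1.   ] F [ 0.388 -0.15   0.46 ] w 0.09301107557568111 gf 0.0
.4595,-.052,.031 [-0.014 -0.004  0.984] x 1 [-0.014 -0.004  0.984]
```

View pics/w4.png

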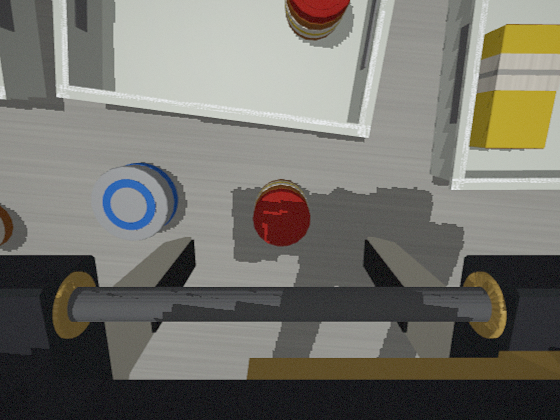

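The jar lid at (281,213) is centred between the fingers.

Request:
{"op": "jog_arm", "data": {
  "motion": [
    [-0.012,0.01,0.35,0,0,0,1],
    [-0.012,0.01,0.7,0,0,0,1],
    [-0.012,0.01,0.9,0,0,0,1],
    [-0.012,0.01,0.98,0,0,0,1],
    [-0.012,0.01,0.98,0,0,0,1]
  ]
}}

```text
time_s: 8.8
tool_pos: [0.4584, -0.0532, 0.0301]
orientation: [-3.138, -0.139, 0.004]
ft_force: [-0.8, 0.4, 0.1]
gripper_width: 0.0932
grip_force: 0.0
```

Request:
{"op": "jog_arm", "data": {
  "motion": [
    [0,0,0,0,0,0,-1],
    [0,0,0,0,0,0,-1],
    [0,0,0,0,0,0,-1],
    [0,0,0,0,0,0,-1],
    [0,0,0,0,0,0,-1]
  ]
}}

```text
time_s: 9.3
tool_pos: [0.4595, -0.0525, 0.0319]
orientation: [3.138, 0.141, 0.002]
ft_force: [-0.8, -0.9, -0.1]
gripper_width: 0.0577
grip_force: 0.0
```

Request:
{"op": "jog_arm", "data": {
  "motion": [
    [0,0,0,0,0,0,-1],
    [0,0,0,0,0,0,-1],
    [0,0,0,0,0,0,-1],
    [0,0,0,0,0,0,-1]
  ],
  "grip_force": 20
}}

```text
time_s: 9.7
tool_pos: [0.4593, -0.0526, 0.0316]
orientation: [3.138, 0.141, 0.0]
ft_force: [-1.7, -0.5, 3.4]
gripper_width: 0.0457
grip_force: 20.0
```

```bash
python3 - <<'E'
import numpy as np
c=np.array([.616,-.0005]);a=np.radians(-2.2);M=np.array([[np.cos(a),-np.sin(a)],[np.sin(a),np.cos(a)]])
for l in [(-.035,.05),(.04,.035)]: print(l,c+M@l)
E
python3 g.py
```

```text
(-0.035, 0.05) [0.58294519 0.05080672]
(0.04, 0.035) [0.65731409 0.03293869]
t 9.7 pos [ 0.459 -0.053  0.032] yaw 5.16 zax [ 0. -0. -1.] F [-1.669 -0.512  3.415] w 0.045693315027879496 gf 20.000431537628174
```

Request:
{"op": "jog_arm", "data": {
  "motion": [
    [0,0,-0.2,0,0,0,-1],
    [0,0,-0.5,0,0,0,-1],
    [0,0,-0.8,0,0,0,-1],
    [0,0,-0.9,0,0,0,-1],
    [0,0,-0.9,0,0,0,-1]
  ]
}}

```text
time_s: 10.2
tool_pos: [0.4605, -0.0528, 0.1411]
orientation: [3.137, 0.141, 0.006]
ft_force: [0.7, 0.2, -1.0]
gripper_width: 0.0458
grip_force: 20.0
```

Request:
{"op": "jog_arm", "data": {
  "motion": [
    [0.3,-0.1,0,0,0,0,-1],
    [0.6,-0.2,0,0,0,0,-1],
    [0.85,-0.28,0,0,0,0,-1],
    [0.85,-0.28,0,0,0,0,-1]
  ]
}}

```text
time_s: 10.6
tool_pos: [0.5586, -0.0083, 0.1358]
orientation: [-3.137, -0.143, 0.005]
ft_force: [-1.2, 0.3, -1.6]
gripper_width: 0.0459
grip_force: 20.0
```

Request:
{"op": "jog_arm", "data": {
  "motion": [
    [0.3,-0.1,0,0,0,0,-1],
    [0.6,-0.2,0,0,0,0,-1],
    [0.75,-0.25,0,0,0,0,-1],
    [0.85,-0.28,0,0,0,0,-1],
    [0.85,-0.28,0,0,0,0,-1]
  ]
}}

```text
time_s: 11.1
tool_pos: [0.6555, 0.0332, 0.1363]
orientation: [-3.138, -0.142, 0.006]
ft_force: [0.1, 0.1, -1.6]
gripper_width: 0.0454
grip_force: 20.0
```

```bash
python3 w.py w5; python3 g.py .657,.033,.0355
```

```text
t 11.15 pos [0.655 0.033 0.137] yaw 5.18 zax [-0.004  0.    -1.   ] F [-0.943  0.78  -0.491] w 0.0459267329190636 gf 19.999769032001495
.657,.033,.0355 [ 0.021 -0.     0.843] x 1 [ 0.021 -0.     0.843]
```

View pics/w5.png

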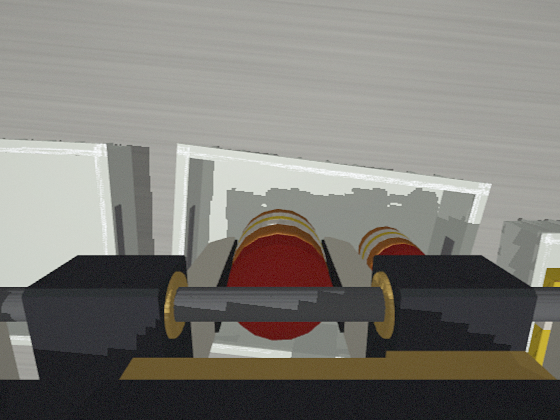

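The held jar (280,280) is upright. The jar already in the tray (390,250) is clear of the right finger.

Request:
{"op": "jog_arm", "data": {
  "motion": [
    [0,0,0.25,0,0,0,-1],
    [0,0,0.5,0,0,0,-1],
    [0,0,0.7,0,0,0,-1],
    [0,0,0.8,0,0,0,-1],
    [0,0,0.82,0,0,0,-1]
  ]
}}

```text
time_s: 11.65
tool_pos: [0.6537, 0.0323, 0.0383]
orientation: [-3.138, -0.141, 0.007]
ft_force: [0.9, -0.9, -1.0]
gripper_width: 0.0457
grip_force: 20.0
```

Request:
{"op": "jog_arm", "data": {
  "motion": [
    [0,0,0.01,0,0,0,-1],
    [0,0,0.02,0,0,0,-1],
    [0,0,0.03,0,0,0,-1],
    [0,0,0.03,0,0,0,-1],
    [0,0,0.03,0,0,0,-1]
  ]
}}

```text
time_s: 12.15
tool_pos: [0.6566, 0.0328, 0.038]
orientation: [3.138, 0.141, 0.001]
ft_force: [0.5, -0.5, -1.0]
gripper_width: 0.0456
grip_force: 20.0
```

Request:
{"op": "jog_arm", "data": {
  "motion": [
    [0,0,0.01,0,0,0,-1],
    [0,0,0.01,0,0,0,-1],
    [0,0,0.01,0,0,0,-1]
  ]
}}

```text
time_s: 12.45
tool_pos: [0.6562, 0.0327, 0.0361]
orientation: [-3.138, -0.141, 0.0]
ft_force: [-0.6, 0.6, -1.3]
gripper_width: 0.0456
grip_force: 20.0
```

Request:
{"op": "jog_arm", "data": {
  "motion": [
    [0,0,0.006,0,0,0,-1],
    [0,0,0.012,0,0,0,-1],
    [0,0,0.012,0,0,0,-1]
  ]
}}

```text
time_s: 12.75
tool_pos: [0.6564, 0.0328, 0.0356]
orientation: [3.138, 0.141, 0.0]
ft_force: [-4.0, -1.3, 6.1]
gripper_width: 0.0456
grip_force: 20.0
```

Request:
{"op": "jog_arm", "data": {
  "motion": [
    [0,0,-0.004,0,0,0,0.2],
    [0,0,-0.004,0,0,0,0.2],
    [0,0,-0.004,0,0,0,0.2],
    [0,0,-0.004,0,0,0,0.2]
  ]
}}

```text
time_s: 13.15
tool_pos: [0.6562, 0.0327, 0.0351]
orientation: [-3.138, -0.141, 0.0]
ft_force: [0.8, 0.4, 0.1]
gripper_width: 0.0558
grip_force: 0.0
```

Request:
{"op": "jog_arm", "data": {
  "motion": [
    [0,0,-0.1,0,0,0,0.2],
    [0,0,-0.4,0,0,0,0.2],
    [0,0,-0.8,0,0,0,0.2],
    [0,0,-0.95,0,0,0,1],
    [0,0,-0.95,0,0,0,1]
  ]
}}

```text
time_s: 13.65
tool_pos: [0.6594, 0.0327, 0.1556]
orientation: [3.138, 0.141, 0.014]
ft_force: [0.6, 0.1, 0.1]
gripper_width: 0.0672
grip_force: 0.0
```

```bash
python3 w.py w6 .6565,.033,.062,.035; python3 g.py .414,.2225,.15
```

```text
2495 ((0.6562836170196533, 0.03336012363433838), (0.044226400554180145, 0.04399812966585159), 4.368593692779541) z 0.06335113994041087
t 13.7 pos [0.658 0.033 0.152] yaw 5.16 zax [ 0.005 -0.    -1.   ] F [-0.808  0.194 -0.951] w 0.07162287357502208 gf 0.0
.414,.2225,.15 [-1.882 -1.758  0.01 ] x 2 [-0.941 -0.879  0.005]
```

Request:
{"op": "jog_arm", "data": {
  "motion": [
    [-0.93,-0.88,0,0,0,0,1],
    [-0.93,-0.88,0,0,0,0,1],
    [-0.93,-0.88,0,0,0,0,1],
    [-0.93,-0.88,0,0,0,0,1]
  ]
}}

```text
time_s: 14.1
tool_pos: [0.5296, 0.1306, 0.1458]
orientation: [-3.138, -0.146, 0.012]
ft_force: [0.2, -0.1, -0.7]
gripper_width: 0.0931
grip_force: 0.0
```

Request:
{"op": "jog_arm", "data": {
  "motion": [
    [-0.93,-0.88,0,0,0,0,1],
    [-0.93,-0.88,0,0,0,0,1],
    [-0.93,-0.88,0,0,0,0,1],
    [-0.93,-0.88,0,0,0,0,1],
    [-0.93,-0.88,0,0,0,0,1]
  ]
}}

```text
time_s: 14.6
tool_pos: [0.4139, 0.2234, 0.1483]
orientation: [3.138, 0.145, -0.002]
ft_force: [0.1, -0.8, -0.2]
gripper_width: 0.0931
grip_force: 0.0
```

```bash
python3 w.py w7 .414,.2225,.058,.035; python3 g.py .414,.2225,.031
```

```text
2570 ((0.41387686133384705, 0.2228006273508072), (0.04466390609741211, 0.04367975890636444), 0.7996396422386169) z 0.05936278948882916
t 14.65 pos [0.415 0.223 0.149] yaw 5.22 zax [-0.    -0.001 -1.   ] F [-0.041 -0.506  0.044] w 0.09307509238548595 gf 0.0
.414,.2225,.031 [-0.008  0.001  0.98 ] x 1 [-0.008  0.001  0.98 ]
```

Request:
{"op": "jog_arm", "data": {
  "motion": [
    [-0.007,0,0.35,0,0,0,1],
    [-0.007,0,0.7,0,0,0,1],
    [-0.007,0,0.9,0,0,0,1],
    [-0.007,0,0.98,0,0,0,1],
    [-0.007,0,0.98,0,0,0,1]
  ]
}}

```text
time_s: 15.15
tool_pos: [0.4138, 0.2216, 0.0301]
orientation: [3.137, 0.139, -0.005]
ft_force: [-0.1, -0.0, 0.5]
gripper_width: 0.0931
grip_force: 0.0
```

Request:
{"op": "jog_arm", "data": {
  "motion": [
    [0,0,0,0,0,0,-1],
    [0,0,0,0,0,0,-1],
    [0,0,0,0,0,0,-1],
    [0,0,0,0,0,0,-1],
    [0,0,0,0,0,0,-1]
  ]
}}

```text
time_s: 15.65
tool_pos: [0.4145, 0.2232, 0.0322]
orientation: [-3.138, -0.141, -0.002]
ft_force: [0.1, -0.0, 0.2]
gripper_width: 0.0578
grip_force: 0.0
```

Request:
{"op": "jog_arm", "data": {
  "motion": [
    [0,0,0,0,0,0,-1],
    [0,0,0,0,0,0,-1],
    [0,0,0,0,0,0,-1],
    [0,0,0,0,0,0,-1]
  ],
  "grip_force": 20
}}

```text
time_s: 16.05
tool_pos: [0.4142, 0.223, 0.0318]
orientation: [3.138, 0.141, 0.0]
ft_force: [-1.3, -0.9, 4.5]
gripper_width: 0.0458
grip_force: 20.0
```

```bash
python3 g.py .414,.2225,.145 .583,.051,.145 .583,.051,.036
```

```text
t 16.05 pos [0.414 0.223 0.032] yaw 5.16 zax [ 0. -0. -1.] F [-1.312 -0.939  4.49 ] w 0.045848075458784505 gf 20.000415444374084
.414,.2225,.145 [-0.002  0.004 -0.944] x 1 [-0.002  0.004 -0.944]
.583,.051,.145 [1.274 1.55  0.   ] x 2 [0.637 0.775 0.   ]
.583,.051,.036 [-0.    -0.     0.908] x 1 [-0.    -0.     0.908]
```

Request:
{"op": "jog_arm", "data": {
  "motion": [
    [0,0,-0.2,0,0,0,-1],
    [0,0,-0.5,0,0,0,-1],
    [0,0,-0.8,0,0,0,-1],
    [0,0,-0.9,0,0,0,-1],
    [0,0,-0.9,0,0,0,-1]
  ]
}}

```text
time_s: 16.55
tool_pos: [0.4155, 0.2236, 0.1413]
orientation: [-3.137, -0.141, -0.006]
ft_force: [-0.3, 0.3, -1.7]
gripper_width: 0.0458
grip_force: 20.0
```

Request:
{"op": "jog_arm", "data": {
  "motion": [
    [0.25,0.3,0,0,0,0,-1],
    [0.5,0.6,0,0,0,0,-1],
    [0.64,0.78,0,0,0,0,-1],
    [0.64,0.78,0,0,0,0,-1]
  ]
}}

```text
time_s: 16.95
tool_pos: [0.4996, 0.1338, 0.1369]
orientation: [3.137, 0.136, -0.004]
ft_force: [-0.9, 0.6, -0.8]
gripper_width: 0.0455
grip_force: 20.0
```

Request:
{"op": "jog_arm", "data": {
  "motion": [
    [0.25,0.3,0,0,0,0,-1],
    [0.5,0.6,0,0,0,0,-1],
    [0.6,0.7,0,0,0,0,-1],
    [0.64,0.78,0,0,0,0,-1],
    [0.64,0.78,0,0,0,0,-1]
  ]
}}

```text
time_s: 17.45
tool_pos: [0.5829, 0.05, 0.1376]
orientation: [-3.138, -0.14, 0.005]
ft_force: [0.1, 0.1, -1.4]
gripper_width: 0.0454
grip_force: 20.0
```

```bash
python3 w.py w8; python3 g.py .583,.051,.036
```

```text
t 17.5 pos [0.583 0.051 0.138] yaw 5.14 zax [-0.003  0.    -1.   ] F [-0.048  0.804 -1.353] w 0.04586182112424886 gf 19.999735057353973
.583,.051,.036 [ 0.006 -0.001  0.85 ] x 1 [ 0.006 -0.001  0.85 ]
```

View pics/w8.png

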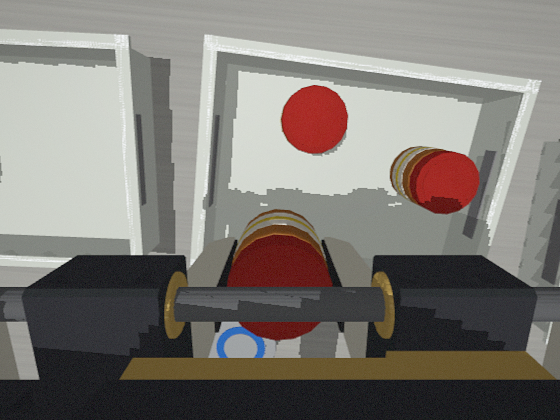

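The first jar stands upright at (314,120) and the tray's own jar is at (435,180). The held jar at (280,280) has free floor beneath it.

Request:
{"op": "jog_arm", "data": {
  "motion": [
    [0,0,0.25,0,0,0,-1],
    [0,0,0.5,0,0,0,-1],
    [0,0,0.7,0,0,0,-1],
    [0,0,0.8,0,0,0,-1],
    [0,0,0.82,0,0,0,-1]
  ]
}}

```text
time_s: 18.0
tool_pos: [0.5818, 0.0514, 0.0393]
orientation: [-3.138, -0.143, 0.006]
ft_force: [-0.3, 0.0, -0.7]
gripper_width: 0.0459
grip_force: 20.0
```

Request:
{"op": "jog_arm", "data": {
  "motion": [
    [0,0,0.01,0,0,0,-1],
    [0,0,0.02,0,0,0,-1],
    [0,0,0.04,0,0,0,-1],
    [0,0,0.04,0,0,0,-1],
    [0,0,0.04,0,0,0,-1]
  ]
}}

```text
time_s: 18.5
tool_pos: [0.5842, 0.0503, 0.0368]
orientation: [-3.138, -0.141, -0.001]
ft_force: [-0.7, -0.6, -2.1]
gripper_width: 0.0454
grip_force: 20.0
```

Request:
{"op": "jog_arm", "data": {
  "motion": [
    [0,0,0.006,0,0,0,-1],
    [0,0,0.012,0,0,0,-1],
    [0,0,0.012,0,0,0,-1]
  ]
}}

```text
time_s: 18.8
tool_pos: [0.5842, 0.0503, 0.0358]
orientation: [3.138, 0.141, 0.001]
ft_force: [-2.1, -0.2, 4.8]
gripper_width: 0.0455
grip_force: 20.0
```

Request:
{"op": "jog_arm", "data": {
  "motion": [
    [0,0,-0.004,0,0,0,0.2],
    [0,0,-0.004,0,0,0,0.2],
    [0,0,-0.004,0,0,0,0.2],
    [0,0,-0.004,0,0,0,0.2]
  ]
}}

```text
time_s: 19.2
tool_pos: [0.5839, 0.0503, 0.0353]
orientation: [3.138, 0.141, -0.0]
ft_force: [-0.2, 0.4, 0.9]
gripper_width: 0.0558
grip_force: 0.0
```

Request:
{"op": "jog_arm", "data": {
  "motion": [
    [0,0,-0.1,0,0,0,0.2],
    [0,0,-0.4,0,0,0,0.2],
    [0,0,-0.8,0,0,0,0.2],
    [0,0,-0.95,0,0,0,1],
    [0,0,-0.95,0,0,0,1]
  ]
}}

```text
time_s: 19.7
tool_pos: [0.587, 0.0503, 0.1552]
orientation: [3.138, 0.141, 0.014]
ft_force: [-0.7, -0.0, -0.4]
gripper_width: 0.0676
grip_force: 0.0
```

Request:
{"op": "jog_arm", "data": {
  "motion": [
    [-0.53,-0.15,0,0,0,0,1],
    [-0.53,-0.15,0,0,0,0,1]
  ]
}}

```text
time_s: 19.9
tool_pos: [0.5138, 0.0629, 0.1453]
orientation: [-3.138, -0.141, 0.014]
ft_force: [0.1, 0.7, 1.3]
gripper_width: 0.0832
grip_force: 0.0
```

Request:
{"op": "jog_arm", "data": {
  "motion": [
    [-0.53,-0.15,0,0,0,0,1],
    [-0.53,-0.15,0,0,0,0,1],
    [-0.53,-0.15,0,0,0,0,1],
    [-0.53,-0.15,0,0,0,0,1]
  ]
}}

```text
time_s: 20.3
tool_pos: [0.4544, 0.0747, 0.1494]
orientation: [3.138, 0.142, 0.001]
ft_force: [-0.4, 1.3, -0.3]
gripper_width: 0.0928
grip_force: 0.0
```

```bash
python3 w.py w9 .454,.0743,.034,.045; python3 g.py .454,.0743,.024
```

```text
4428 ((0.45401260256767273, 0.07442048192024231), (0.06399071216583252, 0.06377417594194412), 47.148780822753906) z 0.03544900965914707
t 20.35 pos [0.455 0.075 0.15 ] yaw 5.15 zax [ 0.001 -0.    -1.   ] F [-0.045 -1.254 -0.084] w 0.09295907242150343 gf 0.0
.454,.0743,.024 [-0.009  0.002  1.047] x 2 [-0.004  0.001  0.524]
```

View pics/w9.png

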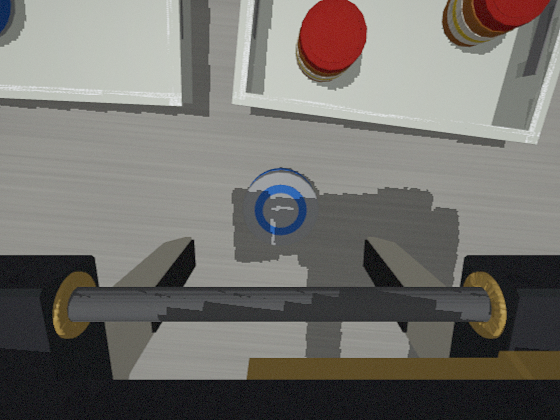

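The tin (281,208) is centred between the fingers, and the second jar stands upright at (332,38).

Request:
{"op": "jog_arm", "data": {
  "motion": [
    [-0.006,0,0.35,0,0,0,1],
    [-0.006,0,0.7,0,0,0,1],
    [-0.006,0,0.9,0,0,0,1],
    [-0.006,0,1.0,0,0,0,1],
    [-0.006,0,1.0,0,0,0,1]
  ]
}}

```text
time_s: 20.85
tool_pos: [0.4526, 0.0744, 0.0279]
orientation: [3.138, 0.14, -0.005]
ft_force: [-0.6, -1.2, 0.3]
gripper_width: 0.0927
grip_force: 0.0
```

Request:
{"op": "jog_arm", "data": {
  "motion": [
    [0,0,0.03,0,0,0,-1],
    [0,0,0.03,0,0,0,-1],
    [0,0,0.03,0,0,0,-1],
    [0,0,0.03,0,0,0,-1],
    [0,0,0.03,0,0,0,-1]
  ]
}}

```text
time_s: 21.35
tool_pos: [0.4542, 0.0746, 0.0269]
orientation: [3.138, 0.141, 0.003]
ft_force: [-0.3, -0.7, 5.3]
gripper_width: 0.0646
grip_force: 20.0
```

Request:
{"op": "jog_arm", "data": {
  "motion": [
    [0,0,0,0,0,0,-1],
    [0,0,0,0,0,0,-1]
  ],
  "grip_force": 20
}}

```text
time_s: 21.55
tool_pos: [0.4542, 0.0746, 0.0269]
orientation: [3.138, 0.141, 0.003]
ft_force: [-0.5, -0.5, 6.0]
gripper_width: 0.0648
grip_force: 20.0
```

```bash
python3 g.py .454,.0743,.125 .612,.229,.125 .612,.229,.030
```

```text
t 21.55 pos [0.454 0.075 0.027] yaw 5.16 zax [ 0.002 -0.    -1.   ] F [-0.515 -0.468  5.965] w 0.06475708742689007 gf 20.00081777572632
.454,.0743,.125 [-0.001  0.003 -0.818] x 1 [-0.001  0.003 -0.818]
.612,.229,.125 [ 1.427 -1.166  0.002] x 2 [ 0.714 -0.583  0.001]
.612,.229,.030 [-0.001 -0.     0.792] x 1 [-0.001 -0.     0.792]
```

Request:
{"op": "jog_arm", "data": {
  "motion": [
    [0,0,-0.2,0,0,0,-1],
    [0,0,-0.5,0,0,0,-1],
    [0,0,-0.75,0,0,0,-1],
    [0,0,-0.85,0,0,0,-1],
    [0,0,-0.85,0,0,0,-1]
  ]
}}

```text
time_s: 22.05
tool_pos: [0.4547, 0.0748, 0.1295]
orientation: [-3.138, -0.141, -0.006]
ft_force: [-0.8, 0.2, -0.6]
gripper_width: 0.0644
grip_force: 20.0
```

Request:
{"op": "jog_arm", "data": {
  "motion": [
    [0.3,-0.25,0,0,0,0,-1],
    [0.6,-0.5,0,0,0,0,-1],
    [0.71,-0.58,0,0,0,0,-1],
    [0.71,-0.58,0,0,0,0,-1]
  ]
}}

```text
time_s: 22.45
tool_pos: [0.5316, 0.1528, 0.125]
orientation: [3.138, 0.144, -0.005]
ft_force: [-0.3, -0.3, -3.0]
gripper_width: 0.0645
grip_force: 20.0
```

Request:
{"op": "jog_arm", "data": {
  "motion": [
    [0.3,-0.25,0,0,0,0,-1],
    [0.5,-0.4,0,0,0,0,-1],
    [0.65,-0.5,0,0,0,0,-1],
    [0.71,-0.58,0,0,0,0,-1],
    [0.71,-0.58,0,0,0,0,-1]
  ]
}}

```text
time_s: 22.95
tool_pos: [0.6096, 0.2287, 0.1263]
orientation: [3.138, 0.142, -0.004]
ft_force: [-0.4, 1.4, -2.5]
gripper_width: 0.0642
grip_force: 20.0
```

```bash
python3 w.py w10; python3 g.py .612,.229,.031
```

```text
t 23.0 pos [0.609 0.228 0.127] yaw 5.17 zax [-0.002 -0.001 -1.   ] F [-0.592 -0.176 -1.55 ] w 0.06411147268336906 gf 19.999894201755524
.612,.229,.031 [ 0.025 -0.006  0.796] x 1 [ 0.025 -0.006  0.796]
```

View pics/w10.png

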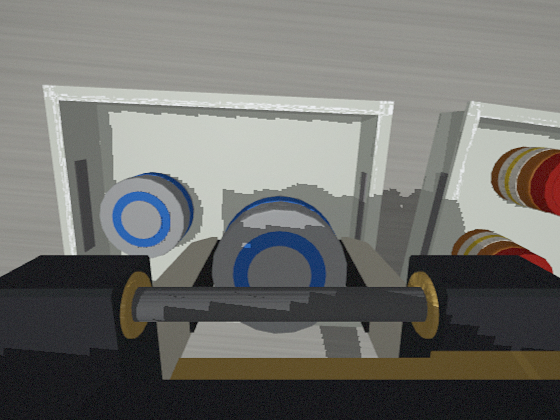

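The held tin (280,265) is level over the tray's free end, and the tray's own tin (145,215) is clear. The right finger is inside the wall.

Request:
{"op": "jog_arm", "data": {
  "motion": [
    [0.01,0,0.25,0,0,0,-1],
    [0.01,0,0.5,0,0,0,-1],
    [0.01,0,0.65,0,0,0,-1],
    [0.01,0,0.74,0,0,0,-1],
    [0.01,0,0.76,0,0,0,-1]
  ]
}}

```text
time_s: 23.5
tool_pos: [0.6105, 0.228, 0.0352]
orientation: [3.138, 0.141, -0.004]
ft_force: [-0.3, 0.2, -1.9]
gripper_width: 0.0646
grip_force: 20.0
```

Request:
{"op": "jog_arm", "data": {
  "motion": [
    [0,0,0.01,0,0,0,-1],
    [0,0,0.02,0,0,0,-1],
    [0,0,0.03,0,0,0,-1],
    [0,0,0.03,0,0,0,-1],
    [0,0,0.03,0,0,0,-1]
  ]
}}

```text
time_s: 24.0
tool_pos: [0.612, 0.2289, 0.0335]
orientation: [-3.138, -0.141, -0.001]
ft_force: [-0.3, 0.0, -1.0]
gripper_width: 0.0647
grip_force: 20.0
```

Request:
{"op": "jog_arm", "data": {
  "motion": [
    [0,0,0.006,0,0,0,-1],
    [0,0,0.012,0,0,0,-1],
    [0,0,0.012,0,0,0,-1]
  ]
}}

```text
time_s: 24.3
tool_pos: [0.6116, 0.2287, 0.0314]
orientation: [3.138, 0.141, -0.0]
ft_force: [0.0, 0.2, -1.5]
gripper_width: 0.0642
grip_force: 20.0
```

Request:
{"op": "jog_arm", "data": {
  "motion": [
    [0,0,0.006,0,0,0,-1],
    [0,0,0.012,0,0,0,-1],
    [0,0,0.012,0,0,0,-1]
  ]
}}

```text
time_s: 24.6
tool_pos: [0.6117, 0.2288, 0.0309]
orientation: [3.138, 0.141, -0.0]
ft_force: [-2.9, -1.6, 5.0]
gripper_width: 0.0646
grip_force: 20.0
```

Request:
{"op": "jog_arm", "data": {
  "motion": [
    [0,0,-0.004,0,0,0,0.58],
    [0,0,-0.004,0,0,0,0.58],
    [0,0,-0.004,0,0,0,0.58],
    [0,0,-0.004,0,0,0,0.58]
  ]
}}

```text
time_s: 25.0
tool_pos: [0.6117, 0.2287, 0.0306]
orientation: [-3.138, -0.141, -0.0]
ft_force: [0.1, 0.2, -0.4]
gripper_width: 0.0732
grip_force: 0.0
```

Request:
{"op": "jog_arm", "data": {
  "motion": [
    [0,0,-0.1,0,0,0,0.58],
    [0,0,-0.4,0,0,0,0.58],
    [0,0,-0.8,0,0,0,0.58],
    [0,0,-1,0,0,0,0.58],
    [0,0,-1,0,0,0,0.58]
  ]
}}

```text
time_s: 25.5
tool_pos: [0.6151, 0.2297, 0.158]
orientation: [-3.136, -0.141, -0.016]
ft_force: [0.4, -0.3, -0.2]
gripper_width: 0.0733
grip_force: 0.0
```

Request:
{"op": "jog_arm", "data": {
  "motion": [
    [-1,0,-0.3,0,0,0,0.58],
    [-1,0,-0.3,0,0,0,0.58],
    [-1,0,-0.3,0,0,0,0.58],
    [-1,0,-0.3,0,0,0,0.58]
  ]
}}

```text
time_s: 25.9
tool_pos: [0.4899, 0.2181, 0.1873]
orientation: [-3.138, -0.143, 0.0]
ft_force: [1.6, -0.5, -0.6]
gripper_width: 0.0732
grip_force: 0.0
```

Request:
{"op": "jog_arm", "data": {
  "motion": [
    [-0.8,0,0,0,0,0,0.58],
    [-0.8,0,0,0,0,0,0.58],
    [-0.8,0,0,0,0,0,0.58],
    [-0.8,0,0,0,0,0,0.58]
  ]
}}

```text
time_s: 26.3
tool_pos: [0.3962, 0.2093, 0.1863]
orientation: [-3.138, -0.142, -0.001]
ft_force: [1.2, 1.1, 0.1]
gripper_width: 0.0736
grip_force: 0.0
```

Run:
```python
from h import *; from m import run
for n in ["top","scene"]:
    p,d=vision.capture(n); cv2.imwrite(f"pics/{n}1.png",p[:,:,::-1]); run(n,p,d)
    if n=="scene": cv2.imwrite("pics/scene1c.png",cv2.resize(p[150:340,60:520,::-1],None,fx=1.7,fy=1.7))
```

```text
top bench z 0.000695170650114182
red 274 px 257.5 162.2 ztop 0.0644 [0.6558 0.0341] [0.042  0.0409] 47.0
red 277 px 300.1 177.9 ztop 0.0643 [ 0.6211 -0.0625] [0.0417 0.0409] 3.5
red 270 px 249.3 193.5 ztop 0.0645 [0.5838 0.0522] [0.0395 0.0407] 0.7
blue 266 px 176.8 186.2 ztop 0.0405 [0.606  0.2278] [0.0534 0.0493] 53.1
blue 221 px 132.0 189.1 ztop 0.0406 [0.5962 0.3299] [0.0539 0.045 ] 72.1
yel 43 px 421.5 178.1 ztop 0.0362 [ 0.6312 -0.3475] [0.0154 0.0173] 2.4
tray 1352 ((0.6167067289352417, 0.00018008053302764893), (0.23011459410190582, 0.17128099501132965), 87.9096450805664) 0.050384800974742974
tray 1352 ((0.6101096272468567, 0.27367857098579407), (0.1707455962896347, 0.23155087232589722), 2.5329926013946533) 0.05062608163643635
tray 1383 ((0.5894593000411987, -0.2889523506164551), (0.17037378251552582, 0.2314782589673996), 5.371809005737305) 0.049979016305677325
tray 107 ((0.6108579039573669, 0.2304447889328003), (0.056231141090393066, 0.05805203691124916), 0.5790748000144958) 0.04081213098847097
tray 107 ((0.5982102155685425, 0.3329448401927948), (0.056393660604953766, 0.06106
[... 871 characters left out ...]
46331787) 0.050344650409398825
tray 49 ((0.5922992825508118, 0.3277171552181244), (0.04141274839639664, 0.05510012432932854), 24.473684310913086) 0.040626633000975874
tray 1541 ((0.6151271462440491, -0.0008014589548110962), (0.23195216059684753, 0.17429618537425995), 87.6694107055664) 0.05031258889994559
tray 61 ((0.6135101318359375, 0.2264648824930191), (0.05483415722846985, 0.05032777413725853), 38.59218215942383) 0.040407750703165185
tray 1909 ((0.5886887311935425, -0.2900526225566864), (0.17336948215961456, 0.23035885393619537), 5.397322177886963) 0.050162711565608344
floor [0.5973 0.2788 0.0045]
floor [0.6199 0.0847 0.0044]
floor [ 0.5962 -0.0298  0.0044]
floor [ 0.5751 -0.3066  0.0043]
```

View pics/scene1c.png

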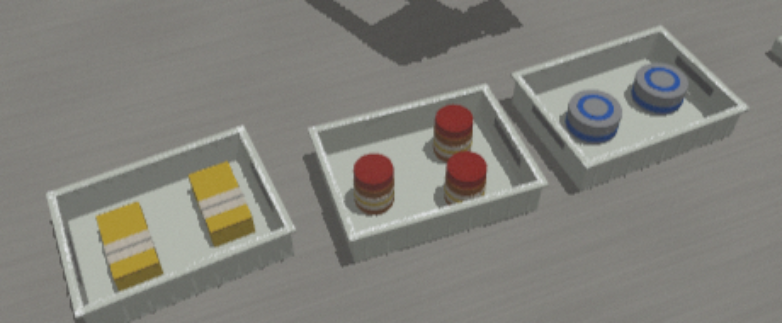

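View pics/top1.png

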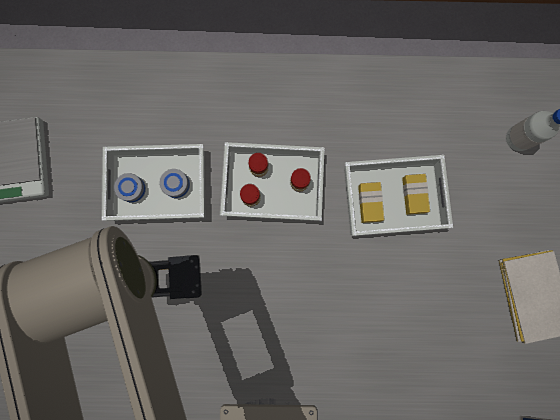

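Both views show every pack upright in its tray: jars at (258,163) and (250,194), the tin at (174,183), and the carton at (416,194) parallel to its neighbour. Their tops match those of the packs already there, which have not moved. The arm is clear, so I'll hand in.

```bash
python3 -c "from bench import bot; print(bot.finish_job())"
```

```text
the job is handed in; nothing more can be done
None
```

I put both jars, the tin and the carton flat and upright in their trays, with the carton parallel to the one already there and the packs already in the trays unmoved, and handed the job in at about 26 s; the judge's verdict was not shown.

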